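# Spring out one herb jar and trap it on the chute

### The job

Two spring dispensers stand on the shop counter, one loaded with a round jar, the other with a square tin. With one fingertip press the button of the dispenser with the round jar, and trap the jar with the other finger as it springs out, before it slides off the open end of the chute. Do not lift or tip the jar, leave the square tin loaded and the other things on the counter where they are, and finish while still holding the jar back on the chute with the finger.

Things in the scene. Friction and masses are not known exactly. Their poses are not given: they have to be found in the camera images.
- dispenser: fixed wooden dispenser, 225 x 122 mm, loaded with the round jar. Origin on the counter; x runs up the chute, y to the button's side, z up. Polished, very slippery chute along y = 0, sloping 14 degrees (0.245 rad) down to an open end at x = -94 mm (towards the robot); floor 50 mm wide, rails 6 mm above it; floor height = 45 mm + 0.25 x. Button beside the chute at x = -19, y = +65 mm
- dispenser_home (a point): point on the chute floor under the loaded jar (dispenser frame: x = 55, y = 0, z = 59 mm), fixed to the dispenser. x points down the chute, z off its floor. A 9 mm gate stands just below the jar, a spring kicker plate behind it. The button is abreast of x = 77 mm here; the chute's open end is at x = 155 mm
- dispenser_button_top (a point): centre of the top face of that button, a brass disc of 28 mm diameter on a 36 x 34 mm pedestal 50 mm high; moves with it: 66.5 mm above the counter when up, 54.5 mm when down (15 mm above the chute floor abreast of it)
- dispenser_button (a joint): button of the jar's dispenser: 0 up, grows when pressed, stop at 0.012 m; spring, 1.2 N rising to 4 N. The gate sinks with it and frees the jar at about 0.009 m; the kicker then shoots the jar down the chute at some 0.3 to 0.6 m/s, off the open end in about half a second unless something blocks it
- jar: round amber glass jar with a paper label and a steel screw lid, 44 mm diameter, 48 mm tall, about 0.2 kg, standing on the chute square to its sloping floor. Origin: centre of its underside; z along its axis
- spare: second dispenser of the same make, sizes and frame, loaded with the square tin
- tin: square dark steel tin, 44 x 44 x 42 mm, about 0.2 kg, loaded in the other dispenser. Origin: centre of its underside. To be left there
- mortar: small marble mortar bowl, 72 mm wide, 55 mm tall, between the dispensers. Origin: centre of its underside
- weight_big: brass weight, 38 mm diameter, 50 mm tall, between the dispensers. Origin: centre of its underside
- weight_small: brass weight, 26 mm diameter, 33 mm tall, between the dispensers. Origin: centre of its underside
- herb_jar: amber jar standing on the counter at the left, 48 mm diameter, 75 mm tall, upright. Origin: centre of its underside
- spoon: metal spoon with handle, 160 mm long, lying at the right
- cork: loose cork stopper, 30 mm wide, 28 mm tall, at the right. Origin: centre of its underside

How it is judged:
On the way, in this order (a step that is already met when the one before it is completed fails the run):
1. the button of the jar's dispenser is pressed (5 mm or more) with the jar still at its gate (value of joint dispenser_button above 0.005 m and x of jar in the frame of dispenser_home below 0.015 m).
2. the jar has sprung out past the gate and is stopped on the chute by a finger (x of jar in the frame of dispenser_home between 0.02 and 0.145 m and contact force between jar and the fingers above 0.04 N and linear speed of jar below 0.02 m/s and z of jar in the frame of dispenser_home between -0.008 and 0.008 m and angle between the z axis of jar and the z axis of dispenser_home, either way round below 0.2 rad), for 0.3 s.
At the end, for the whole second after the job is handed in: The jar stands on the chute floor (within 8 mm, within 0.2 rad of square to it), 20 to 145 mm down the chute from its loaded place, at rest (below 0.02 m/s), with a finger holding it back (over 0.04 N) (all of step 2); the arm keeps its last pose, push and grip.
It fails at once if the jar slid off the end of the chute or fell from it (x of jar in the frame of dispenser_home above 0.15 m or z of jar in the frame of dispenser_home below -0.015 m).
It fails at once if the jar was lifted off the chute (z of jar in the frame of dispenser_home above 0.015 m).
It fails at once if the jar tipped over (angle between the z axis of jar and the z axis of dispenser_home, either way round above 0.5 rad).
It fails at once if the square tin was released or moved (distance of tin from where it was at the start of the episode above 0.012 m).
It fails at once if a bystander was knocked or moved (30 mm) (distance of any of mortar, weight_big, weight_small, herb_jar, spoon, cork from where it was at the start of the episode above 0.03 m).
It also fails if it takes over 29 s, if anything falls off the work surface, if the arm or the gripper's body presses on something with over 40 N, if the wrist force passes 120 N, or if a joint passes its speed limit or range.

### The arm

A 6-joint arm with a two-finger parallel gripper is mounted at the origin on the work surface. World frame = base frame: x ahead of the robot, y to its left, z up, the work surface at z = 0. Lengths are in m, angles in rad, forces in N, time in s.
With the tool pointing down it reaches from about 0.3 to 0.95 m from the base axis. Payload 3.1 kg.
Tool frame: the origin (TCP) lies midway between the tips of the shut fingers; the grasp point (between the pads) lies env.pinch_z behind it (env.pinch_z is the distance from the TCP to the grasp point, in m); z points along the fingers, y is the line along which they close (so a half turn about z gives the same grasp; the last joint's range is limited). The gripper opens to 85 mm and grips with 20 to 120 N. Pads are 22 mm wide; open, the fingers measure 114 mm over their backs; the gripper's body (76 mm by 85 mm) begins 54 mm behind the grasp point. The pads swing forward as they close: fully open they stand 13 mm farther back than shut.
Start: joints at [1.239, 0.308, 1.634, -0, 1.2, -0.07], TCP at [0.162, 0.604, 0.231] pointing down, gripper open.
Joint ranges: [-3.06, 3.06], [-0.79, 1.96], [0.05, 2.63], [-1.19, 4.34], [0.05, 2.64], [-2.94, 2.94]. Speed limits (rad/s): [2.79, 2.79, 3.14, 3.14, 3.14, 3.14].

### API

Orientations are given as a 3x3 rotation matrix whose columns are the frame's x, y, z axes.
In Python, from rig import env gives the robot as it stands.
- The arm moves only by the tool creep_tool, called after "Emit:" as name([rows], argument=value, ...), one row to a line, values as JSON. Schema: {"type":"object","properties":{"deltas":{"type":"array","items":{"type":"object","properties":{"xyz":{"type":"array","items":{"type":"number"},"minItems":3,"maxItems":3},"rz":{"type":"number"},"finger_gap":{"type":"number"}},"additionalProperties":false,"required":["finger_gap"]},"minItems":1,"maxItems":10},"clamp_n":{"type":"number"},"only":{"type":"string"},"quiet":{"type":"boolean"},"lines":{"type":"string"}},"required":["deltas"],"additionalProperties":false}. deltas is a list of rows, 1 to 10 of them, each an object with the fields xyz (a list: dx, dy, dz in shares of the most that a row can go, 1 being 62.5 mm), rz (a turn about the tool's z in fractions of the full range, 1 being 2 rad), finger_gap (the finger opening in m); a field left out counts as zero (the opening has to be given); each row shifts and turns the commanded pose from where the row before left it, along the tool's axes as they then stand; what a row does not reach is not made up. A row lasts 1/8 s, in which the tool goes at most 0.0625 m and 0.188 rad, less where a joint would pass 70% of its speed; a pose out of reach is approached as far as the arm can. The fingers move at their own pace and stop on an object; clamp_n is the grip in N (left out, the last holds). Time passes only in rows, so rows that do not move let the fingers close. The tool returns the time, the measured TCP pose, the force, the opening and the grip force at its end. only (a regular expression) keeps the lines of the reply that match it, lines (a string "A,B") keeps lines A to B, and quiet returns only ok. Input that does not fit is refused with a message, and nothing moves.
- env.state(): the state, without advancing time (a new reading comes with each control period).
- env.capture(name): name is "side" or "top"; returns a dict with "img" (480x640x3 uint8, red, green, blue), "fx", "fy", "cx", "cy" (pixels), "view" (4x4, takes a point from world to camera coordinates). Camera axes: x right, y down, z forward; pixel columns grow to the right and rows downward; lengths in m; the calibration is good to about 2 mm. A picture is of the moment at which its call begins. There is no depth.
- env.finish_job(): hands the job in; it is judged then, once.
The state is a dict: "time_s": time; "q": joint angles; "qvel": joint speeds; "effort": joint torques, N m; "position": TCP position; "eef_rot": TCP orientation; "ft_force": force on the tool from outside, world axes, zero at the start; "ft_torque": the same for the moment, N m; "opening": finger opening in m; "grip_force": force on a finger pad.
Only numpy, scipy, OpenCV 4.12 (cv2) and the standard library are available. Lean on these libraries where they do the work, as an engineer would, in place of code of your own. Each camera call takes 0.05 s, during which the arm holds its last target. There are 200 camera calls.

## Working session

There is one attempt and no reset: what is moved stays moved. The work goes in short steps, Python scripts to look and compute and a tool call to move; the robot and the scene stay as the last step left them, time stands still between calls to the robot, and variables do not carry over. Pictures are saved under pics/ and viewed, at most 10 in all, crops included, and the job is handed in when it is done.

```bash
ls; mkdir -p pics
```

Run:
```python
from rig import env
import cv2,pickle
d={}
for n in("side","top"):
    c=env.capture(n);d[n]=c;cv2.imwrite(f"pics/{n}0.png",c["img"][:,:,::-1])
    print(n,c["fx"],c["cx"],c["cy"],c["view"].round(3).tolist())
pickle.dump(d,open("cap0.pkl","wb"))
s=env.state();print(s);print(env.pinch_z)
```

```text
pics
rig.py
side 471.436189092347 317.19508588703496 235.00248887923874 [[0.998, -0.064, 0.016, -0.5], [-0.036, -0.736, -0.676, 0.081], [0.055, 0.674, -0.737, 1.059], [0.0, 0.0, 0.0, 1.0]]
top 612.2709645641254 315.21490294123305 234.80879218383336 [[-0.008, -1.0, 0.01, -0.008], [-0.992, 0.006, -0.123, 0.471], [0.123, -0.011, -0.992, 1.663], [0.0, 0.0, 0.0, 1.0]]
{'time_s': 0.1, 'q': array([ 1.23929967e+00,  3.08934879e-01,  1.63505185e+00,  1.63898681e-06,
        1.19970147e+00, -6.96761639e-02]), 'qvel': array([ 0.00108109, -0.00236234, -0.00134364,  0.00013844, -0.00037161,
        0.00018777]), 'effort': array([-1.12009664e-03, -4.16403615e+01, -2.77645791e+01, -2.25100484e-04,
        4.05761079e-03,  1.49801980e-05]), 'position': array([0.16154392, 0.60299337, 0.23015489]), 'eef_rot': array([[-9.65920160e-01,  2.58839289e-01, -6.83458926e-04],
       [ 2.58840149e-01,  9.65918140e-01, -1.98096332e-03],
       [ 1.47414238e-04, -2.09035902e-03, -9.99997804e-01]]), 'ft_force': array([-0.95990686, -0.8579214 , -0.43283752]), 'ft_torque': array([-0.01300969, -0.01610733, -0.02628466]), 'grip_force': 0.0, 'opening': 0.08538306721611547}
0.0187
```

View pics/top0.png

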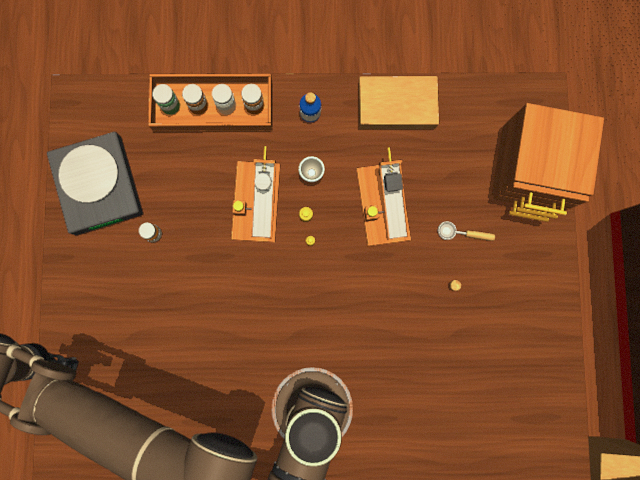

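View pics/side0.png

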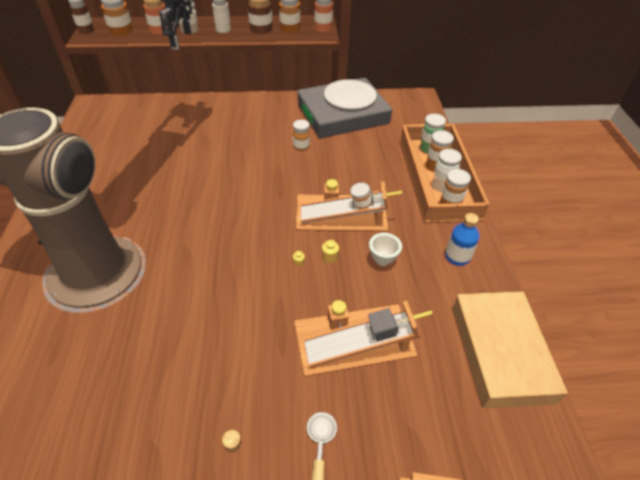

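The jar's dispenser is the left one: top view has its button at (239,207), lid near (263,182) and chute mouth near (262,236). In the side view the button is at (332,186) and the jar at (360,195).

Create h.py:
```python
import numpy as np,cv2,pickle
d=pickle.load(open("cap0.pkl","rb"))
def ray(c,u,v):
    R,t=c["view"][:3,:3],c["view"][:3,3]
    return -R.T@t, R.T@np.array([(u-c["cx"])/c["fx"],(v-c["cy"])/c["fy"],1])
def plane(c,u,v,z):
    o,r=ray(c,u,v);return o+r*(z-o[2])/r[2]
def two(a,pa,b,pb):
    (o,r),(p,s)=ray(a,*pa),ray(b,*pb)
    k=np.linalg.lstsq(np.c_[r,-s],p-o,rcond=None)[0]
    A,B=o+k[0]*r,p+k[1]*s;return (A+B)/2,np.linalg.norm(A-B)
def blobs(c,box,lo,hi,amin=15):
    x0,y0,x1,y1=box;hsv=cv2.cvtColor(c["img"][y0:y1,x0:x1],cv2.COLOR_RGB2HSV)
    n,l,s,ce=cv2.connectedComponentsWithStats(cv2.inRange(hsv,lo,hi))
    return [(s[i].tolist(),(ce[i]+[x0,y0]).round(2)) for i in range(1,n) if s[i][4]>amin]
```

Run:
```python
from h import *
for n,box in(("top",(225,140,290,250)),("side",(285,170,410,240))):
    c=d[n]
    print(n,"yellow",blobs(c,box,(22,150,120),(35,255,255)))
    print(n,"grey",blobs(c,box,(0,0,110),(180,70,255)))
    x0,y0,x1,y1=box
    im=cv2.resize(c["img"][y0:y1,x0:x1],None,fx=5,fy=5,interpolation=cv2.INTER_CUBIC)
    cv2.imwrite(f"pics/{n}crop.png",im[:,:,::-1])
```

```text
top yellow [([39, 6, 2, 14, 28], array([264.5, 152.5])), ([8, 61, 10, 10, 81], array([237.73, 205.44]))]
top grey [([28, 23, 21, 74, 1251], array([262.68, 200.19]))]
side yellow []
side grey [([16, 13, 83, 36, 1176], array([342.85, 203.12])), ([85, 63, 30, 7, 157], array([384.12, 236.52]))]
```

View pics/topcrop.png

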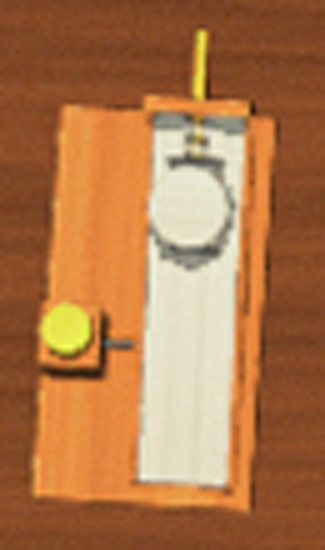

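View pics/sidecrop.png

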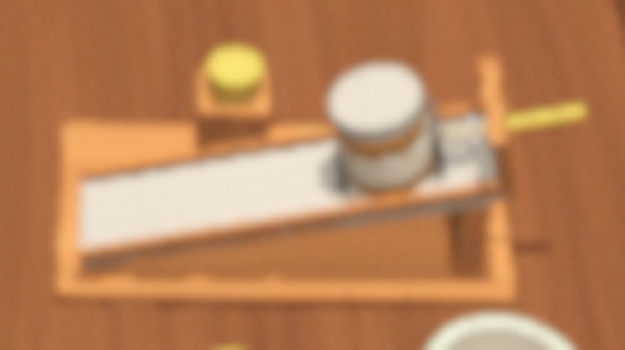

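The crops show the button top at about (237.7,205.5) in the top view and (331.7,182.8) in the side view. The lid is at (262.6,181.2) and (360.1,189.4). The chute mouth's floor corners are at (252.2,236.0) and (270.6,236.6).

Run:
```python
from h import *
T,S=d["top"],d["side"]
b=plane(T,237.75,205.5,.0665); l=plane(T,262.6,181.2,.1056)
print("btn",b,plane(S,331.8,182.8,.0665),two(T,(237.75,205.5),S,(331.8,182.8)))
print("lid",l,plane(S,360.1,189.4,.1056),two(T,(262.6,181.2),S,(360.1,189.4)))
p,q=plane(T,252.2,236,.0225),plane(T,270.6,236.6,.0225)
m=(p+q)/2; print("mouth",p,q,np.linalg.norm(p-q))
P=np.array([b,l,m])[:,:2]; D=np.array([[-.019,.065],[.0434,0],[-.094,0]])
Pm,Dm=P.mean(0),D.mean(0); U,_,Vt=np.linalg.svd((D-Dm).T@(P-Pm)); R=(U@Vt).T
t=Pm-R@Dm; print("yaw",np.arctan2(R[1,0],R[0,0]),"org",t,"res",P-(D@R.T+t))
v=l-m;print("axis yaw",np.arctan2(v[1],v[0]),np.linalg.norm(v[:2]))
print("btn->chute abreast",R@[-.019,.065]+t,R@[-.019,0]+t)
np.savez("pose.npz",R=R,t=t)
```

```text
btn [0.54806654 0.19865299 0.0665    ] [0.54939317 0.19867796 0.0665    ] (array([0.54875724, 0.19870901, 0.06633739]), np.float64(0.0013060737536951803))
lid [0.60650547 0.12848852 0.1056    ] [0.60821242 0.12789506 0.1056    ] (array([0.60752565, 0.12855285, 0.10483526]), np.float64(0.0016738616289557846))
mouth [0.46980803 0.16312003 0.0225    ] [0.46780284 0.11217172 0.0225    ] 0.050987756608762404
yaw -0.06509596586852118 org [0.56286726 0.13179919] res [[-6.92130794e-05  7.55519535e-04]
 [ 3.30129821e-04 -4.87501102e-04]
 [-2.60916742e-04 -2.68018433e-04]]
axis yaw -0.06640440641049744 0.13800419021091317
btn->chute abreast [0.54813575 0.19789747] [0.5439075  0.13303514]
```

The rows are not in the units I measure in: shifts go in shares of 62.5 mm and turns go in shares of 2 rad. I convert before sending: -0.04 m is -0.64, -0.18 rad / 2 = -0.09.

Emit:
creep_tool([
  {"rz":-0.09, "finger_gap":0.05},
  {"rz":-0.0085, "finger_gap":0.05},
  {"xyz":[-0.64, -0.64, 0], "finger_gap":0.05},
  {"xyz":[-0.64, -0.64, 0], "finger_gap":0.05},
  {"xyz":[-0.64, -0.64, 0], "finger_gap":0.05},
  {"xyz":[-0.64, -0.64, 0], "finger_gap":0.05},
  {"xyz":[-0.64, -0.64, 0], "finger_gap":0.05},
  {"xyz":[-0.64, -0.64, 0], "finger_gap":0.05},
  {"xyz":[-0.64, -0.64, 0], "finger_gap":0.05},
  {"xyz":[-0.64, -0.64, 0], "finger_gap":0.05},
], clamp_n=20)

```text
time_s: 1.35
position: [0.4613, 0.2621, 0.2313]
eef_rot: [[-0.998, 0.068, 0.0], [0.068, 0.998, 0.0], [-0.0, 0.0, -1.0]]
ft_force: [0.7, 0.1, -0.3]
opening: 0.05
grip_force: 0.0
```

Create go.py:
```python
from rig import env
from h import *
s=env.state();z=np.load("pose.npz");R,t=z["R"],z["t"]
g=np.r_[R@[-.019,.0325]+t,0]
E=s["eef_rot"];print("to go in tool axes",(E.T@(g-s["position"])).round(4),"pos",s["position"].round(4),"open",s["opening"],"f",s["ft_force"].round(2))
print("yaw err",np.arctan2(E[0,1],E[1,1])-np.arctan2(R[0,1],R[1,1]),E[:,2].round(4))
```

```bash
python3 go.py
```

```text
to go in tool axes [-0.091  -0.0908  0.2313] pos [0.4613 0.2621 0.2313] open 0.05001657182511432 f [ 0.65  0.13 -0.35]
yaw err 0.0025338382978408597 [ 3.e-04  3.e-04 -1.e+00]
```

Emit:
creep_tool([
  {"finger_gap":0.05},
  {"finger_gap":0.05},
])

```text
time_s: 1.6
position: [0.46, 0.2636, 0.231]
eef_rot: [[-0.998, 0.067, -0.001], [0.067, 0.998, 0.0], [0.001, 0.0, -1.0]]
ft_force: [-0.3, 0.2, -0.1]
opening: 0.0499
grip_force: 0.0
```

```bash
python3 go.py
```

```text
to go in tool axes [-0.0926 -0.0922  0.2309] pos [0.46   0.2636 0.231 ] open 0.04988621548971026 f [-0.26  0.17 -0.08]
yaw err 0.002205630463748609 [-1.e-03  3.e-04 -1.e+00]
```

To row units: 0.05 m is 0.8, -0.031 m is -0.496.

Emit:
creep_tool([
  {"xyz":[-0.496, -0.496, 0], "finger_gap":0.05},
  {"xyz":[-0.496, -0.496, 0], "finger_gap":0.05},
  {"xyz":[-0.4896, -0.4832, 0], "finger_gap":0.05},
  {"xyz":[0, 0, 0.8], "finger_gap":0.05},
  {"xyz":[0, 0, 0.8], "finger_gap":0.05},
  {"xyz":[0, 0, 0.4], "finger_gap":0.05},
  {"finger_gap":0.05},
  {"finger_gap":0.05},
])

```text
time_s: 2.6
position: [0.5474, 0.167, 0.1075]
eef_rot: [[-0.998, 0.063, 0.002], [0.064, 0.998, 0.001], [-0.002, 0.001, -1.0]]
ft_force: [0.6, 0.3, 0.2]
opening: 0.05
grip_force: 0.0
```

```bash
python3 go.py
```

Run:
```python
from rig import env
import cv2
for n,(x0,y0,x1,y1) in(("top",(215,130,315,250)),("side",(275,110,425,250))):
    c=env.capture(n)["img"][y0:y1,x0:x1]
    cv2.imwrite(f"pics/{n}1.png",cv2.resize(c,None,fx=4,fy=4,interpolation=cv2.INTER_CUBIC)[:,:,::-1])
```

```text
to go in tool axes [ 0.0015 -0.0017  0.1075] pos [0.5474 0.167  0.1075] open 0.04997214527987591 f [0.6  0.27 0.17]
yaw err -0.001553407807591306 [ 1.9e-03  6.0e-04 -1.0e+00]
```

View pics/side1.png

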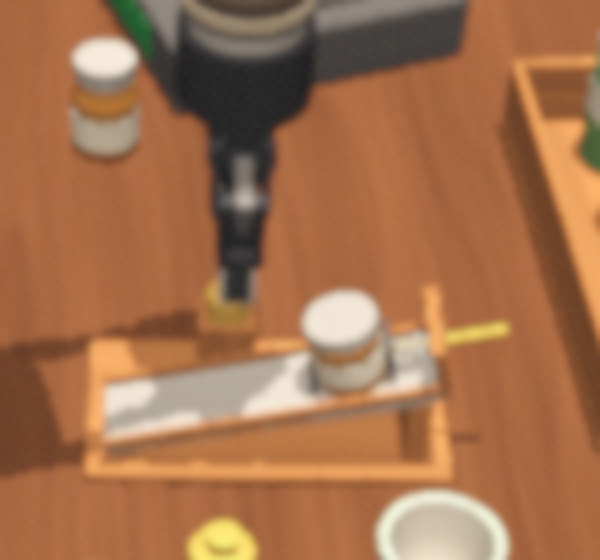

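The chute-side fingertip shows at side crop (237,300), over the chute abreast of the button. The button is half hidden behind it, and the jar is still at its gate. Now descending to just above the button.

To row units: 0.018 m is 0.288, -0.0017 m is -0.0272.

Emit:
creep_tool([
  {"xyz":[0.024, -0.0272, 0.288], "finger_gap":0.05},
  {"xyz":[0, 0, 0.288], "finger_gap":0.05},
  {"finger_gap":0.05},
  {"finger_gap":0.05},
])

```text
time_s: 3.2
position: [0.545, 0.1639, 0.0697]
eef_rot: [[-0.998, 0.065, -0.001], [0.065, 0.998, -0.0], [0.001, -0.0, -1.0]]
ft_force: [0.3, -0.4, 0.3]
opening: 0.0501
grip_force: 0.0
```

```bash
python3 go.py
```

```text
to go in tool axes [-0.001   0.0016  0.0697] pos [0.545  0.1639 0.0697] open 0.05014848307755851 f [ 0.34 -0.45  0.26]
yaw err -5.0989708513374254e-05 [-9.e-04 -2.e-04 -1.e+00]
```

To row units: 0.004 m is 0.064.

Emit:
creep_tool([
  {"xyz":[0, 0, 0.064], "finger_gap":0.05},
  {"finger_gap":0.05},
  {"finger_gap":0.05},
], only="pos|ft")

```text
position: [0.5454, 0.1641, 0.0665]
ft_force: [-0.1, 0.1, 0.0]
```

Emit:
creep_tool([
  {"xyz":[0, 0, 0.048], "finger_gap":0.05},
  {"finger_gap":0.05},
  {"finger_gap":0.05},
], only="pos|ft")

```text
position: [0.5452, 0.164, 0.0633]
ft_force: [-0.2, 0.2, -0.6]
```

To row units: 0.003 m is 0.048, 0.001 m is 0.016.

Emit:
creep_tool([
  {"xyz":[0, 0.016, 0.048], "finger_gap":0.05},
  {"finger_gap":0.05},
], only="pos|ft")

```text
position: [0.5454, 0.165, 0.0602]
ft_force: [-0.3, -1.0, 1.1]
```

Emit:
creep_tool([
  {"xyz":[0, 0, 0.048], "finger_gap":0.05},
  {"finger_gap":0.05},
], only="pos|ft")

```text
position: [0.5454, 0.1651, 0.0572]
ft_force: [-0.3, -1.4, 0.6]
```

Emit:
creep_tool([
  {"xyz":[0, 0, 0.048], "finger_gap":0.05},
  {"finger_gap":0.05},
], only="pos|ft")

```text
position: [0.5455, 0.1651, 0.0543]
ft_force: [0.2, -0.2, 1.9]
```

To row units: 0.003 m is 0.048.

Emit:
creep_tool([
  {"xyz":[0, 0, 0.048], "finger_gap":0.05},
  {"finger_gap":0.05},
  {"finger_gap":0.05},
], only="pos|ft")

```text
position: [0.5454, 0.1651, 0.0514]
ft_force: [-0.9, -0.9, 4.3]
```

Emit:
creep_tool([
  {"xyz":[0, 0, 0.048], "finger_gap":0.05},
  {"finger_gap":0.05},
  {"finger_gap":0.05},
], only="pos|ft")

```text
position: [0.5456, 0.1654, 0.0509]
ft_force: [-5.9, -1.4, 18.2]
```

Run:
```python
from rig import env
import cv2
x0,y0,x1,y1=275,110,425,250
c=env.capture("side")["img"][y0:y1,x0:x1]
cv2.imwrite("pics/side2.png",cv2.resize(c,None,fx=4,fy=4,interpolation=cv2.INTER_CUBIC)[:,:,::-1])
```

```text
(no output)
```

View pics/side2.png

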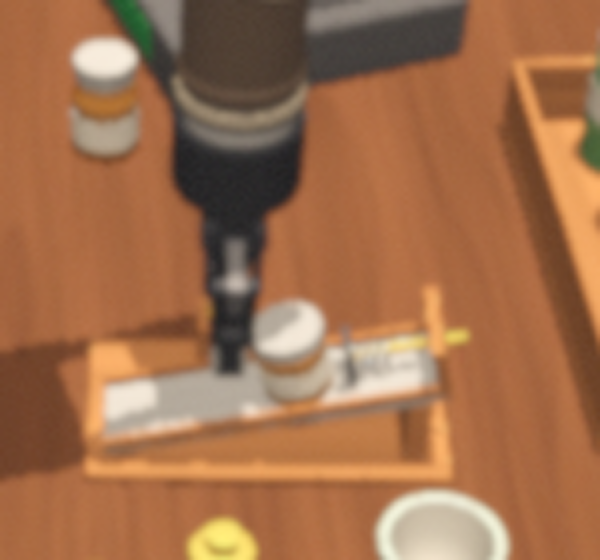

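The jar has sprung past the gate (now at crop (290,350)), stands upright and rests against the finger. The button is at its stop. Holding a moment, then checking that it stays still.

To row units: -0.001 m is -0.016.

Emit:
creep_tool([
  {"xyz":[0, 0, -0.016], "finger_gap":0.05},
  {"finger_gap":0.05},
  {"finger_gap":0.05},
  {"finger_gap":0.05},
  {"finger_gap":0.05},
  {"finger_gap":0.05},
], only="time|pos|ft")

```text
time_s: 6.25
position: [0.5456, 0.1653, 0.0511]
ft_force: [-4.1, -0.6, 14.5]
```

Run:
```python
from rig import env
import cv2,numpy as np
x0,y0,x1,y1=275,110,425,250
c=env.capture("side")["img"][y0:y1,x0:x1]
old=cv2.resize(cv2.imread("pics/side2.png")[:,:,::-1],(150,140),interpolation=cv2.INTER_AREA)
j=lambda a:cv2.cvtColor(a,cv2.COLOR_RGB2GRAY)[72:102,62:84].astype(np.float32)
print("jar shift px",cv2.phaseCorrelate(j(old),j(np.ascontiguousarray(c))))
cv2.imwrite("pics/side3.png",cv2.resize(c,None,fx=4,fy=4,interpolation=cv2.INTER_CUBIC)[:,:,::-1])
```

```text
jar shift px ((0.028091679849710616, -0.09215172720896092), 0.9995113574796253)
```

View pics/side3.png

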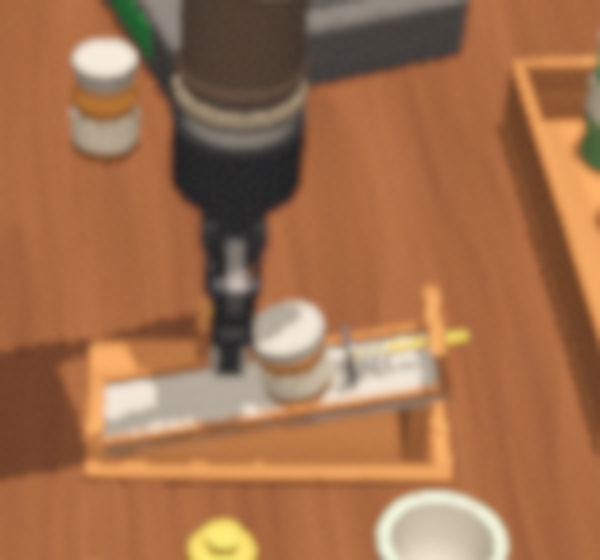

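The jar stands upright, unmoved at crop (290,350), against the finger.

```bash
python3 -c "
from rig import env
print(env.finish_job())"
```

```text
the job is handed in; nothing more can be done
None
```

I pressed the round jar's dispenser button to its stop with one fingertip. The jar sprang out and came to rest upright on the chute against the other finger, where it stayed still; the job is handed in with the finger still holding it, but no verdict was returned.

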